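# Serve the round roll with the tongs

### The arm

A 6-joint arm with a two-finger parallel gripper is mounted at the origin on the work surface. World frame = base frame: x ahead of the robot, y to its left, z up, the work surface at z = 0. Lengths are in m, angles in rad, forces in N, time in s.
With the tool pointing down it reaches from about 0.3 to 0.85 m from the base axis. Payload 4.2 kg.
Tool frame: the origin (TCP) lies midway between the tips of the shut fingers; the grasp point (between the pads) lies 19 mm behind it; z points along the fingers, y is the line along which they close (so a half turn about z gives the same grasp; the last joint's range is limited). The gripper opens to 91 mm and grips with 3 to 60 N. Pads are 32 mm wide; open, the fingers measure 118 mm over their backs; the gripper's body (76 mm by 178 mm) begins 60 mm behind the grasp point.
Start: joints at [1.166, 0.32, 1.565, -0, 1.257, -0.02], TCP at [0.216, 0.533, 0.214] pointing down, gripper open.
Joint ranges: [-3.11, 3.11], [-0.84, 2.01], [0.21, 2.61], [-1.34, 4.49], [0.05, 2.63], [-2.56, 2.56]. Speed limits (rad/s): [2.57, 2.57, 3.14, 3.14, 3.14, 3.14].

### API

Orientations are given as a 3x3 rotation matrix whose columns are the frame's x, y, z axes.
In Python, from station import * gives the robot as it stands. The module is installed in compiled form; this text tells all that it offers.
- The arm moves only by the tool arm_command, never from a script. Its argument "motion" is a list of rows, each a list of 7 numbers: the shift along the world's x, y, z in fractions of the full range, 1 being 0.5 m, then the turn, a rotation vector about the world's x, y, z in normalised numbers (1 is 4 rad), then the finger opening in cm, from 0 to 9.12. A call has 1 to 10 rows; each row is the pose to reach, as a shift and turn from the pose commanded when the call began; what a row does not reach only later rows make up. A row lasts 1/10 s, in which the tool goes at most 50 mm and 8.59 degrees, less where a joint would pass 70% of its speed; a pose out of reach is approached as far as the arm can. A call with a gripper value outside its range is refused whole. The fingers move at their own pace and stop on an object; "squeeze" is the grip in N (left out, the last holds). Time passes only in rows, so rows that repeat a pose let the fingers close. It gives the time, the measured TCP pose, the force, the opening and the grip force at its end, in the units of the state.
- read_state(): the state, without advancing time (a new reading comes with each control period).
- snapshot(name): name is "scene" or "top" or "wrist"; returns the picture (420x560x3 uint8, red, green, blue); there is no depth.
- get_calibration(name): a dict with "intrinsics" (3x3 intrinsics, pixels), "rvec" (rotation vector, rad) and "tvec" (3), from world to camera coordinates, as OpenCV has them. Camera axes: x right, y down, z forward; pixel columns grow to the right and rows downward; lengths in m; the calibration is good to about 2 mm. A picture is of the moment at which its call begins: read the wrist's pose just before it. get_calibration takes no time and is no camera call; for the wrist camera it gives the pose at the moment of the call.
- close_job(): hands the job in; it is judged then, once.
Trained networks look in the newest picture that a camera, given by its name, has taken for a name from the list of things; names that differ only in an ending like _2 or _b are one class to them, and where a whole thing is asked for, a point or a joint stands for the part that bears it (a point fixed in the world has none). Each returns a list of dicts, best first, with "score" (0 to 1); they miss things now and then, are a little off and sometimes report something else, mostly with a low value. They report only what shows in the picture. A call takes as long as a camera call. They do not tell look-alikes from the thing itself.
- boxes_of(camera, target): "at" ([column, row] in pixels, amid what is visible of it).
- regions_of(camera, target): "region" (420x560 bool, what is visible of it) and "at" ([column, row] in pixels, amid what is visible of it).
The state is a dict: "time_s": time; "q": joint angles; "qvel": joint speeds; "effort": joint torques, N m; "tcp_pos": TCP position; "tcp_rot": TCP orientation; "ft_force": force on the tool from outside, world axes, zero at the start; "torque": the same for the moment, N m; "grip_width": opening from 0.0 (shut) to 1.0 (fully open); "grasp_force": force on a finger pad.
Only numpy, scipy, OpenCV 4.12 (cv2) and the standard library are available. Lean on these libraries where they do the work, as an engineer would, in place of code of your own. Each camera call takes 0.05 s, during which the arm holds its last target. There are 200 camera calls.

### The job

Take the tongs out of their stand, use them to pick the one small round roll out of the bread bin, and hold it still over the middle of the plate, at least 10 cm above the table. Finish while still holding it there in the squeezed tongs: do not put it down. Never touch the round roll with the gripper itself, do not crush it, leave the other breads in the bin and the plate where it is.

Things in the scene. Friction and masses are not known exactly. Their poses are not given: they have to be found in the camera images.
- tongs: Steel kitchen tongs, 167 mm tall, 110 g, upright in the stand, hinge pin at the top (z = 161 mm, 12 mm thick, 28 mm along x), jaws down. Origin: midway between the jaw tips, at tip level; z points up to the pin; one arm at +y, one at -y, closing along y. A spring holds the arms open. Lift by squeezing both arms lightly; too wide a gripper drops them (see grip).
- grip (a point): On the tongs' middle plane 40 mm below the pin, 121 mm above the tips: where to squeeze. Outside width over the arms here: 50 mm sprung open (55 mm at 60 mm below the pin), 40 mm with the jaws on the round roll. Squeezed to 50 mm at the fingertips they can be carried with the jaws about 70 mm apart; beyond 55 mm they drop. Spring: 2.5 N when open, 6 N at 40 mm.
- jaw_a: The tongs' +y arm with its jaw; origin on the hinge pin. From 10 to 72 mm below the pin it is a flat grip plate 22 mm wide (x), leaning out 0.13 rad when sprung open, upright when on the roll (can go 0.12 rad further). The jaw at its end is a flat plate 32 mm wide (x), 4 mm thick, 42 mm high.
- jaw_b: The tongs' -y arm with its jaw, mirror image of jaw_a; both always swing in equally. Between the jaws: 85 mm sprung open (92 mm over the outside), 46 mm, parallel, on the round roll.
- stand: Fixed dark wooden box with an open top, 60 x 124 x 80 mm (x, y, z), walls and floor 8 mm thick, in which the tongs stand; origin centre of its underside. The tongs' y runs along its long y side. Lift the tongs straight up by 90 mm to clear it.
- bin: Fixed open bread bin of light wood, 280 x 180 x 55 mm (x, y, z), walls and floor 6 mm; origin centre of its underside. Three breads stand in a row along its x, about 85 mm apart, at y about +20 mm, in any order: round roll, bagel, bun lying across; two more buns lie along its -y side. Jaws opened along the bin's y fit beside any of the row.
- round_roll: The target: the only small round roll, domed, flat underneath, 46 mm diameter (widest 9 to 22 mm up), 38 mm high, about 45 g; origin centre of its underside. A squeeze of the gripper of 15 to 30 N on the tongs' plates presses it with about 2 to 7 N; over 18 N from a jaw crushes it.
- bagel: Ring-shaped bread, 72 mm diameter, 28 mm high, hole 22 mm; origin centre of its underside. Stays in the bin.
- bun_a: Finger bun 40 x 80 x 34 mm, long along the bin's y; origin centre of its underside. Stays in the bin.
- bun_b: Finger bun 90 x 32 x 34 mm along the bin's -y side; origin centre of its underside. Stays in the bin.
- bun_c: As bun_b, the other one along the bin's -y side.
- plate: White plate, 160 mm diameter, 16 mm high, loose on the table; origin centre of its underside.
Things that resemble listed ones, but are neither listed nor needed, are in the scene too. Leave any turquoise look-alike of the tongs alone. What is shaped like the bun_c but blue is not meant.

How it is judged:
On the way, in this order (a step that is already met when the one before it is completed fails the run):
1. the tongs are lifted out of the stand in the gripper (height (world z) of tongs above 0.085 m and contact force between the fingers and tongs above 0.5 N), for 0.1 s.
2. the round roll, between the two arms of the tongs, is lifted off the bin's floor (contact force between each of jaw_a, jaw_b and round_roll above 0.1 N and contact force between the fingers and tongs above 1 N and height (world z) of round_roll above 0.03 m and contact force between round_roll and bin below 0.1 N), for 0.2 s.
At the end, for the whole second after the job is handed in: Gripped tongs, both arms pressing the round roll, hold it still (under 4 cm/s), underside over 9 cm above the table, centre within 5 cm of the plate centre seen from above, touching only the tongs; the other breads are in the bin, the plate moved under 4 cm (contact force between each of jaw_a, jaw_b and round_roll above 0.1 N and contact force between the fingers and tongs above 1 N and height (world z) of round_roll above 0.09 m and horizontal distance between round_roll and plate below 0.05 m and linear speed of round_roll below 0.04 m/s and contact force between round_roll and plate below 0.05 N and contact force between round_roll and bin below 0.05 N and contact force between round_roll and stand below 0.05 N and contact force between round_roll and the fingers below 0.05 N and z of each of bagel, bun_a, bun_b, bun_c in the frame of bin below 0.05 m and horizontal distance between each of bagel, bun_a, bun_b, bun_c and bin below 0.16 m and distance of plate from where it was at the start of the episode below 0.04 m); the arm keeps its last pose, push and grip.
It fails at once if the gripper touches the round roll (contact force between any of the arm, the fingers and round_roll above 0.5 N).
It fails at once if the round roll is crushed (over 18 N from a jaw) (contact force between any of jaw_a, jaw_b and round_roll above 18 N).
It also fails if it takes over 43 s, if anything falls off the work surface, if the arm or the gripper's body presses on something with over 40 N, if the wrist force passes 120 N, or if a joint passes its speed limit or range.

## Working session

There is one attempt and no reset: what is moved stays moved. The work goes in short steps, Python scripts to look and compute and a tool call to move; the robot and the scene stay as the last step left them, time stands still between calls to the robot, and variables do not carry over. Pictures are saved under pics/ and viewed, at most 10 in all, crops included, and the job is handed in when it is done.

Besides the shell and the picture viewer there is one more tool, called as name(argument=value, ...), one argument or row to a line, values as JSON. arm_command: Moves the arm, as the interface text tells. Its arguments: {"type":"object","properties":{"motion":{"type":"array","items":{"type":"array","items":{"type":"number"}}},"squeeze":{"type":"number"}},"required":["motion"]}

```bash
mkdir -p pics
cat > h.py <<'E'
from station import *
import numpy as np, cv2
def cal(n):
    c=get_calibration(n); return np.array(c["intrinsics"],float),cv2.Rodrigues(np.array(c["rvec"],float))[0],np.array(c["tvec"],float).ravel()
def ray(n,uv,z,c=None):
    K,R,t=c or cal(n); d=R.T@np.linalg.inv(K)@np.array([uv[0],uv[1],1.]); o=-R.T@t
    return o+d*(z-o[2])/d[2]
def proj(n,P,c=None):
    K,R,t=c or cal(n); p=(K@(R@np.atleast_2d(P).T+t[:,None])).T; return p[:,:2]/p[:,2:]
def save(n,im): cv2.imwrite("pics/"+n+".png",im[:,:,::-1])
E
python3 - <<'E'
from h import *
s=read_state(); print(s["time_s"],s["tcp_pos"],s["tcp_rot"],s["grip_width"])
zs=dict(tongs=.12,stand=.08,bin=.055,round_roll=.02,bagel=.02,bun_a=.02,bun_b=.02,plate=.012)
for n in ("top","scene"):
    im=snapshot(n); save(n+"0",im); c=cal(n); print(n,"cam at",-c[1].T@c[2])
    for k,z in zs.items():
        for d in boxes_of(n,k)[:4]: print(n,k,round(d["score"],2),np.round(d["at"]),np.round(ray(n,d["at"],z,c),3))
E
```

```text
0.0 [0.21561567 0.53249184 0.21311328] [[-9.26888677e-01  3.75335674e-01 -7.15991720e-04]
 [ 3.75336353e-01  9.26887261e-01 -1.62070090e-03]
 [ 5.53367407e-05 -1.77094703e-03 -9.99998430e-01]] 1.000675283095728
top cam at [0.36533072 0.00928694 0.89907528]
top tongs 0.89 [439. 202.] [ 0.524 -0.299  0.12 ]
top tongs 0.81 [415. 267.] [ 0.393 -0.245  0.12 ]
top tongs 0.66 [277. 196.] [0.533 0.028 0.12 ]
top stand 0.81 [423. 212.] [ 0.511 -0.279  0.08 ]
top bin 0.89 [286. 194.] [0.55  0.01  0.055]
top bin 0.41 [421. 212.] [ 0.515 -0.284  0.055]
top round_roll 0.78 [273. 194.] [0.558 0.039 0.02 ]
top round_roll 0.26 [158. 208.] [0.524 0.302 0.02 ]
top bagel 0.67 [269. 230.] [0.475 0.046 0.02 ]
top bun_a 0.71 [445. 199.] [ 0.551 -0.353  0.02 ]
top bun_a 0.7 [284. 158.] [0.645 0.014 0.02 ]
top bun_a 0.62 [370. 156.] [ 0.651 -0.184  0.02 ]
top bun_a 0.6 [311. 231.] [ 0.474 -0.048  0.02 ]
top bun_b 0.71 [445. 199.] [ 0.551 -0.353  0.02 ]
top bun_b 0.7 [284. 158.] [0.645 0.014 0.02 ]
top bun_b 0.62 [370. 156.] [ 0.651 -0.184  0.02 ]
top bun_b 0.6 [311. 231.] [ 0.474 -0.048  0.02 ]
top plate 0.
[... 251 characters left out ...]
8 [275. 254.] [0.602 0.054 0.055]
scene round_roll 0.84 [285. 253.] [0.556 0.034 0.02 ]
scene round_roll 0.62 [277. 253.] [0.571 0.022 0.02 ]
scene bagel 0.6 [314. 238.] [0.466 0.037 0.02 ]
scene bagel 0.34 [218. 190.] [ 0.524 -0.299  0.02 ]
scene bun_a 0.87 [250. 262.] [0.639 0.007 0.02 ]
scene bun_a 0.87 [242. 242.] [ 0.608 -0.068  0.02 ]
scene bun_a 0.81 [287. 226.] [ 0.484 -0.045  0.02 ]
scene bun_a 0.57 [200. 228.] [ 0.659 -0.181  0.02 ]
scene bun_b 0.87 [250. 262.] [0.639 0.007 0.02 ]
scene bun_b 0.87 [242. 242.] [ 0.608 -0.068  0.02 ]
scene bun_b 0.81 [287. 226.] [ 0.484 -0.045  0.02 ]
scene bun_b 0.57 [200. 228.] [ 0.659 -0.181  0.02 ]
scene plate 0.85 [382. 313.] [0.521 0.301 0.012]
```

View pics/top0.png

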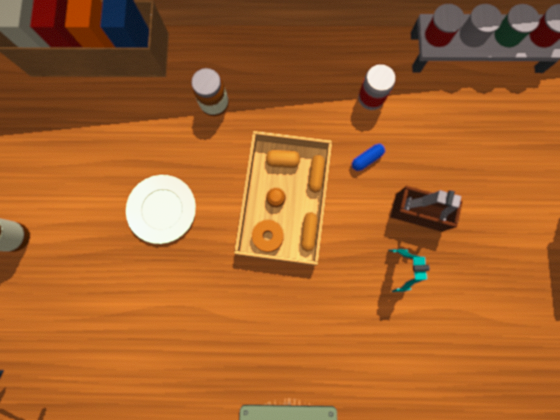

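View pics/scene0.png

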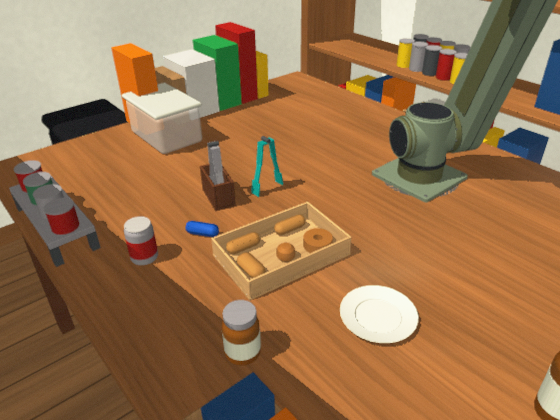

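The top view shows the steel tongs in the stand at about (430,208), with the turquoise pair at (412,268). The roll is at (276,197), between the bagel (268,235) and the bun (283,158), and the plate is at (161,209). The scene view agrees. Next I'll measure the stand and bin axes.

Run:
```python
from h import *
c=cal("top"); im=snapshot("top")
K=c[0]
def rect(k,z,i=0,cam="top"):
    m=regions_of(cam,k)[i]["region"]
    ys,xs=np.nonzero(m); P=np.array([ray(cam,(x,y),z,c)[:2] for x,y in zip(xs,ys)],np.float32)
    (ctr,sz,a)=cv2.minAreaRect(P*1000); print(k,z,np.round(ctr,0),np.round(sz,0),round(a,1))
rect("bin",.055); rect("stand",.08); rect("plate",.014); rect("round_roll",.02);rect("tongs",.16)
s=snapshot("top"); crop=cv2.resize(s[150:310,350:510],None,fx=4.5,fy=3.7,interpolation=cv2.INTER_CUBIC); 
# bin/stand dark wood colour mask
hsv=cv2.cvtColor(s,cv2.COLOR_RGB2HSV); save("crop1",cv2.resize(s[180:240,380:470],None,fx=8,fy=8,interpolation=cv2.INTER_CUBIC))
```

```text
bin 0.055 [547.  13.] [179. 282.] 83.0
stand 0.08 [ 517. -288.] [140.  78.] 73.9
plate 0.014 [525. 297.] [157. 156.] 47.4
round_roll 0.02 [552.  33.] [47. 44.] 0.6
tongs 0.16 [ 519. -272.] [99. 62.] 74.9
```

View pics/crop1.png

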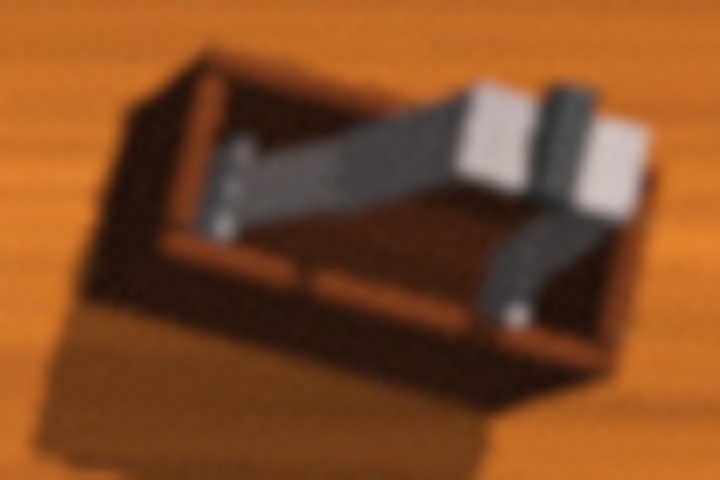

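The crop shows the stand rim with corners near (205,45), (655,175), (605,365) and (165,240). The pin's top sits near (567,140), with the jaws below it.

Run:
```python
from h import *
c=cal("top")
f=lambda x,y,z:ray("top",(380+x/8-.44,180+y/8-.44),z,c)
R=np.array([f(*p,.08)[:2] for p in [(205,45),(658,172),(605,368),(163,240)]])
print(R.round(4),"ctr",R.mean(0).round(4)); e=R[1]-R[0]; g=R[2]-R[3]
for v in (e,g,R[3]-R[0],R[2]-R[1]): print(np.linalg.norm(v).round(4),np.degrees(np.arctan2(v[1],v[0])).round(1))
print("pin",f(568,140,.169).round(4),f(568,140,.175).round(4)); a,b=f(575,88,.171),f(557,205,.171); print("pin axis",a,b,np.degrees(np.arctan2(*(a-b)[1::-1])))
a,b=f(492,135,.165),f(615,168,.165); print("y axis",np.degrees(np.arctan2(*(a-b)[1::-1])),np.linalg.norm(a-b))
```

```text
[[ 0.5674 -0.2447]
 [ 0.534  -0.3625]
 [ 0.4816 -0.3453]
 [ 0.5144 -0.2315]] ctr [ 0.5244 -0.296 ]
0.1225 -105.8
0.1185 -106.1
0.0546 166.0
0.0552 161.8
pin [ 0.5232 -0.3015  0.169 ] [ 0.5219 -0.299   0.175 ]
pin axis [ 0.53534457 -0.30309139  0.171     ] [ 0.50715299 -0.29715304  0.171     ] -11.895046293521851
y axis 74.86450954705991 0.029570455325485873
```

Units first: shifts go in shares of 0.5 m and turns go in shares of 4 rad. So -45.5 cm / 50 = -0.91, -41 cm / 50 = -0.82, 0.11 rad / 4 = 0.0275.

arm_command(
  motion=[
    [0.03,-0.08,0.04,0,0,0,9.1],
    [0.06,-0.17,0.08,0,0,0,9.1],
    [0.09,-0.26,0.12,0,0,0.0125,9.1],
    [0.12,-0.35,0.16,0,0,0.025,9.1],
    [0.16,-0.44,0.16,0,0,0.0275,9.1],
    [0.2,-0.54,0.16,0,0,0.0275,9.1],
    [0.24,-0.64,0.16,0,0,0.0275,9.1],
    [0.28,-0.73,0.16,0,0,0.0275,9.1],
    [0.31,-0.82,0.16,0,0,0.0275,9.1],
    [0.34,-0.91,0.16,0,0,0.0275,9.1],
  ],
)

```text
time_s: 2.25
tcp_pos: [0.3845, 0.0809, 0.2943]
tcp_rot: [[-0.963, 0.271, 0.001], [0.271, 0.963, 0.0], [-0.001, 0.001, -1.0]]
ft_force: [-0.1, -0.3, 0.3]
grip_width: 0.995
grasp_force: 0.0
```

In the tool's units: -37.5 cm / 50 = -0.75, -34.5 cm / 50 = -0.69.

arm_command(
  motion=[
    [0.03,-0.09,0,0,0,0,9.1],
    [0.06,-0.18,0,0,0,0,9.1],
    [0.09,-0.27,0,0,0,0,9.1],
    [0.12,-0.36,0,0,0,0,9.1],
    [0.15,-0.45,0,0,0,0,9.1],
    [0.18,-0.54,0,0,0,0,9.1],
    [0.21,-0.62,0,0,0,0,9.1],
    [0.24,-0.69,0,0,0,0,9.1],
    [0.276,-0.75,0,0,0,0,9.1],
    [0.276,-0.75,0,0,0,0,9.1],
  ],
)

```text
time_s: 3.25
tcp_pos: [0.5236, -0.2958, 0.2924]
tcp_rot: [[-0.962, 0.274, -0.0], [0.274, 0.962, -0.001], [0.0, -0.001, -1.0]]
ft_force: [0.3, 0.4, -0.3]
grip_width: 1.002
grasp_force: 0.0
```

Run:
```python
from h import *
s=read_state(); print(s["time_s"],s["tcp_pos"],s["tcp_rot"],s["q"])
c=cal("wrist"); im=snapshot("wrist"); save("w1",im); np.savez("w1",K=c[0],R=c[1],t=c[2]); print(-c[1].T@c[2])
print(proj("wrist",[[.524,-.298,.171],[.524,-.298,.08],s["tcp_pos"]],c))
```

```text
3.25 [ 0.52357763 -0.29576025  0.29244228] [[-9.61642027e-01  2.74307328e-01 -3.19494847e-04]
 [ 2.74307488e-01  9.61641792e-01 -6.82278117e-04]
 [ 1.20085710e-04 -7.43747140e-04 -9.99999716e-01]] [-5.32904522e-01  3.26534104e-01  1.35887823e+00 -7.54944976e-04
  1.45610892e+00 -1.82574503e+00]
[ 0.44553325 -0.27446095  0.46306296]
[[281.90528674 201.20179091]
 [282.19260496 181.52284771]
 [284.51762401 254.50028581]]
```

View pics/w1.png

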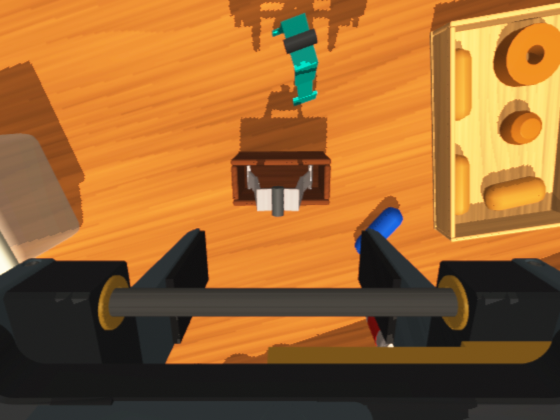

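The wrist view shows the pin at about (278,201) and the plates spanning (257..300). The stand rim is around (281,178) and well aligned with the fingers.

Run:
```python
from h import *
z=np.load("w1.npz"); c=(z["K"],z["R"],z["t"]); print(c[0][0,0])
for p,h in [((278,189),.167),((278,215),.16),((257.5,196),.16),((299.5,196),.16),((232,157),.08),((330,157),.08),((232,204),.08),((329.5,204),.08),((521,126),.035)]: print(p,ray("w",p,h,c).round(4))
```

```text
312.6431659410036
(278, 189) [ 0.5122 -0.2986  0.167 ]
(278, 215) [ 0.5399 -0.3067  0.16  ]
(257.5, 196) [ 0.5151 -0.3209  0.16  ]
(299.5, 196) [ 0.5266 -0.2805  0.16  ]
(232, 157) [ 0.4779 -0.3486  0.08  ]
(330, 157) [ 0.5106 -0.2335  0.08  ]
(232, 204) [ 0.5346 -0.3676  0.08  ]
(329.5, 204) [ 0.5686 -0.2479  0.08  ]
(521, 126) [0.5474 0.0244 0.035 ]
```

In the tool's units: -18.2 cm / 50 = -0.364, -17.5 cm / 50 = -0.35.

arm_command(
  motion=[
    [0.002,-0.01,-0.04,0,0,0,9.1],
    [0.002,-0.01,-0.1,0,0,0,9.1],
    [0.002,-0.01,-0.16,0,0,0,9.1],
    [0.002,-0.01,-0.22,0,0,0,9.1],
    [0.002,-0.01,-0.28,0,0,0,9.1],
    [0.002,-0.01,-0.32,0,0,0,9.1],
    [0.002,-0.01,-0.35,0,0,0,9.1],
    [0.002,-0.01,-0.364,0,0,0,9.1],
    [0.002,-0.01,-0.364,0,0,0,7.5],
  ],
)

```text
time_s: 4.2
tcp_pos: [0.5226, -0.2962, 0.1116]
tcp_rot: [[-0.963, 0.271, -0.001], [0.271, 0.963, 0.001], [0.002, 0.001, -1.0]]
ft_force: [0.2, 0.6, -0.2]
grip_width: 0.939
grasp_force: 0.0
```

arm_command(
  motion=[
    [0,0,0,0,0,0,6.5],
    [0,0,0,0,0,0,5.8],
    [0,0,0,0,0,0,5.3],
    [0,0,0,0,0,0,5],
    [0,0,0,0,0,0,4.8],
    [0,0,0,0,0,0,4.8],
    [0,0,0,0,0,0,4.8],
  ],
  squeeze=15,
)

```text
time_s: 4.9
tcp_pos: [0.5239, -0.2974, 0.1131]
tcp_rot: [[-0.962, 0.272, 0.002], [0.272, 0.962, -0.001], [-0.002, -0.0, -1.0]]
ft_force: [0.4, 0.9, 6.3]
grip_width: 0.528
grasp_force: 9.0
```

In the tool's units: 11.5 cm / 50 = 0.23, 2.5 cm / 50 = 0.05.

arm_command(
  motion=[
    [0,0,0.006,0,0,0,4.8],
    [0,0,0.016,0,0,0,4.8],
    [0,0,0.03,0,0,0,4.8],
    [0,0,0.05,0,0,0,4.8],
    [0,0,0.08,0,0,0,4.8],
    [0,0,0.11,0,0,0,4.8],
    [0,0,0.14,0,0,0,4.8],
    [0,0,0.17,0,0,0,4.8],
    [0,0,0.2,0,0,0,4.8],
    [0,0,0.23,0,0,0,4.8],
  ],
)

```text
time_s: 5.9
tcp_pos: [0.5232, -0.2971, 0.2283]
tcp_rot: [[-0.962, 0.271, 0.0], [0.271, 0.962, -0.0], [-0.001, -0.0, -1.0]]
ft_force: [-0.1, 0.5, -1.7]
grip_width: 0.532
grasp_force: 2.8
```

In the tool's units: 0.5 cm / 50 = 0.01.

arm_command(
  motion=[
    [0,0,0.01,0,0,0,4.8],
    [0,0,0.01,0,0,0,4.8],
    [0,0,0.01,0,0,0,4.8],
  ],
)

```text
time_s: 6.2
tcp_pos: [0.5229, -0.297, 0.2314]
tcp_rot: [[-0.962, 0.271, -0.001], [0.271, 0.962, 0.001], [0.001, 0.0, -1.0]]
ft_force: [0.0, 0.5, -2.2]
grip_width: 0.528
grasp_force: 2.8
```

Run:
```python
from h import *
s=read_state(); print(s["time_s"],s["tcp_pos"],s["grip_width"],s["grasp_force"],s["ft_force"])
c=cal("wrist"); im=snapshot("wrist"); np.savez("w2",K=c[0],R=c[1],t=c[2]); 
save("w2",im)
for d in boxes_of("wrist","round_roll")+boxes_of("wrist","bin"): print(d["score"],d["at"],ray("w",d["at"],.02,c))
print(proj("w",s["tcp_pos"]+np.array([[0,0,.019],[0,0,-.102]]),c))
```

```text
6.2 [ 0.52288214 -0.29698044  0.23144637] 0.5276061499147912 2.7641357697575586 [ 0.00715089  0.48081741 -2.17703577]
0.71 [550.2, 133.0] [0.55252282 0.02468434 0.02      ]
0.63 [503.7, 129.3] [ 0.53319075 -0.02837006  0.02      ]
[[284.7001536  269.77202548]
 [283.92946917 206.00424781]]
```

View pics/w2.png

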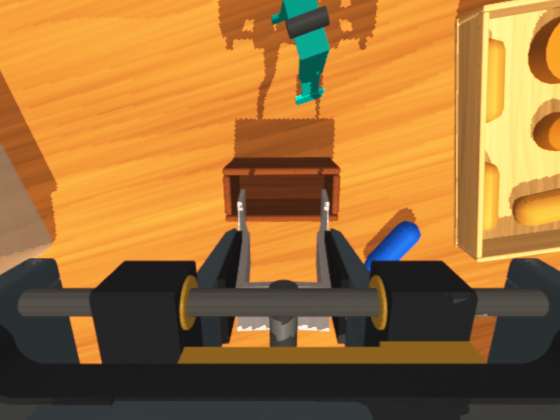

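The tongs are lifted and hanging straight, with the jaw ends at about (241,197) and (324,197), about 72 mm apart. Next I'll carry them over the roll.

In the tool's units: 20 cm / 50 = 0.4, 17.5 cm / 50 = 0.35, 0.152 rad / 4 = 0.038.

arm_command(
  motion=[
    [0,0.01,0,0,0,0,4.8],
    [0.002,0.03,0,0,0,0.005,4.8],
    [0.006,0.06,0,0,0,0.01,4.8],
    [0.01,0.1,0,0,0,0.015,4.8],
    [0.014,0.15,0,0,0,0.02,4.8],
    [0.018,0.2,0,0,0,0.025,4.8],
    [0.022,0.25,0,0,0,0.03,4.8],
    [0.026,0.3,0,0,0,0.035,4.8],
    [0.03,0.35,0,0,0,0.0375,4.8],
    [0.036,0.4,0,0,0,0.038,4.8],
  ],
)

```text
time_s: 7.35
tcp_pos: [0.5409, -0.0948, 0.2321]
tcp_rot: [[-0.993, 0.121, 0.0], [0.121, 0.993, 0.001], [-0.0, 0.001, -1.0]]
ft_force: [-0.0, 0.5, -1.1]
grip_width: 0.523
grasp_force: 2.8
```

In the tool's units: 13.1 cm / 50 = 0.262, 1.1 cm / 50 = 0.022.

arm_command(
  motion=[
    [0.004,0.05,0,0,0,0,4.8],
    [0.01,0.1,0,0,0,0,4.8],
    [0.016,0.15,0,0,0,0,4.8],
    [0.02,0.19,0,0,0,0,4.8],
    [0.022,0.226,0,0,0,0,4.8],
    [0.022,0.25,0,0,0,0,4.8],
    [0.022,0.262,0,0,0,0,4.8],
    [0.022,0.262,0,0,0,0,4.8],
    [0.022,0.262,0,0,0,0,4.8],
  ],
)

```text
time_s: 8.25
tcp_pos: [0.5521, 0.0335, 0.232]
tcp_rot: [[-0.992, 0.122, -0.0], [0.122, 0.992, -0.0], [-0.0, -0.0, -1.0]]
ft_force: [0.5, 1.1, -2.2]
grip_width: 0.526
grasp_force: 2.8
```

Run:
```python
from h import *
s=read_state(); print(s["time_s"],s["tcp_pos"],s["tcp_rot"],s["grip_width"],s["grasp_force"],s["ft_force"])
c=cal("wrist"); im=snapshot("wrist"); np.savez("w3",K=c[0],R=c[1],t=c[2]); 
p=s["tcp_pos"]
m=im.copy()
save("w3",m)
for d in regions_of("wrist","round_roll")[:2]: 
    ys,xs=np.nonzero(d["region"]); print(d["score"],d["at"],xs.min(),xs.max(),ys.min(),ys.max(),ray("w",d["at"],.025,c))
print(proj("w",p+np.array([[0,0,.019],[0,0,-.102],[0,0,.025-p[2]]]),c))
snapshot("top"); c=cal("top")
for d in regions_of("top","round_roll")[:2]+regions_of("top","plate")[:1]: print(d["score"],d["at"],ray("t",d["at"],.02,c))
```

```text
8.25 [0.55210155 0.03346946 0.23199802] [[-9.92479950e-01  1.22407303e-01 -2.09144509e-05]
 [ 1.22407302e-01  9.92479880e-01 -3.74743568e-04]
 [-2.51141778e-05 -3.74485560e-04 -9.99999930e-01]] 0.5257911636695365 2.7641128018149175 [ 0.45188902  1.05752164 -2.18591473]
0.62 [283.7, 183.7] 264 299 164 199 [0.55451932 0.03304533 0.025     ]
[[284.81963611 270.07818568]
 [284.08476537 206.06291855]
 [283.80567537 181.75113192]]
0.89 [154.3, 207.9] [0.52360858 0.31030906 0.02      ]
```

View pics/w3.png

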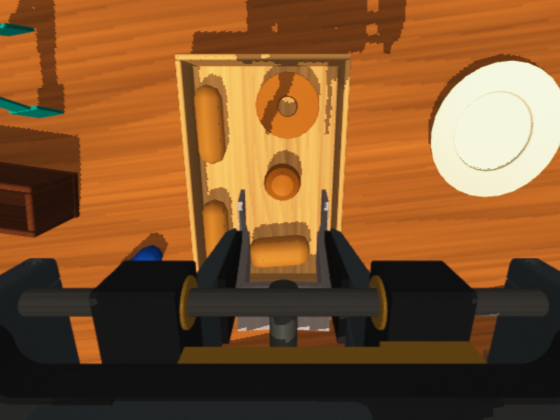

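The roll sits at (282,182), centred between the jaws, and both jaws are clear of the neighbouring breads. Descending.

In the tool's units: -11.7 cm / 50 = -0.234, -11.6 cm / 50 = -0.232.

arm_command(
  motion=[
    [0.002,0,-0.02,0,0,0,4.8],
    [0.002,0,-0.05,0,0,0,4.8],
    [0.002,0,-0.09,0,0,0,4.8],
    [0.002,0,-0.13,0,0,0,4.8],
    [0.002,0,-0.17,0,0,0,4.8],
    [0.002,0,-0.2,0,0,0,4.8],
    [0.002,0,-0.22,0,0,0,4.8],
    [0.002,0,-0.232,0,0,0,4.8],
    [0.002,0,-0.234,0,0,0,4.8],
    [0.002,0,-0.234,0,0,0,4.8],
  ],
)

```text
time_s: 9.5
tcp_pos: [0.5536, 0.0338, 0.1153]
tcp_rot: [[-0.992, 0.123, 0.001], [0.123, 0.992, 0.0], [-0.001, 0.0, -1.0]]
ft_force: [-0.0, 0.4, -1.2]
grip_width: 0.525
grasp_force: 2.8
```

arm_command(
  motion=[
    [0,0,0,0,0,0,4.6],
    [0,0,0,0,0,0,4.4],
    [0,0,0,0,0,0,4.2],
    [0,0,0,0,0,0,4.0],
    [0,0,0,0,0,0,3.8],
    [0,0,0,0,0,0,3.6],
    [0,0,0,0,0,0,3.4],
    [0,0,0,0,0,0,3.0],
    [0,0,0,0,0,0,3.0],
    [0,0,0,0,0,0,3.0],
  ],
  squeeze=20,
)

```text
time_s: 10.5
tcp_pos: [0.5533, 0.0338, 0.1151]
tcp_rot: [[-0.992, 0.122, 0.0], [0.122, 0.992, 0.0], [-0.0, 0.0, -1.0]]
ft_force: [-0.8, 0.8, 1.1]
grip_width: 0.432
grasp_force: 20.0
```

arm_command(
  motion=[
    [0,0,0,0,0,0,3.0],
    [0,0,0,0,0,0,3.0],
    [0,0,0,0,0,0,3.0],
  ],
)

```text
time_s: 10.8
tcp_pos: [0.5533, 0.0338, 0.115]
tcp_rot: [[-0.992, 0.122, 0.0], [0.122, 0.992, 0.0], [-0.0, 0.0, -1.0]]
ft_force: [0.6, -1.6, 1.4]
grip_width: 0.433
grasp_force: 20.0
```

In the tool's units: 12 cm / 50 = 0.24, 11 cm / 50 = 0.22.

arm_command(
  motion=[
    [0,0,0,0,0,0,3.0],
    [0,0,0.006,0,0,0,3.0],
    [0,0,0.02,0,0,0,3.0],
    [0,0,0.04,0,0,0,3.0],
    [0,0,0.07,0,0,0,3.0],
    [0,0,0.11,0,0,0,3.0],
    [0,0,0.15,0,0,0,3.0],
    [0,0,0.19,0,0,0,3.0],
    [0,0,0.22,0,0,0,3.0],
    [0,0,0.24,0,0,0,3.0],
  ],
  squeeze=24,
)

```text
time_s: 11.8
tcp_pos: [0.5537, 0.0339, 0.2371]
tcp_rot: [[-0.992, 0.122, 0.003], [0.122, 0.992, 0.0], [-0.003, 0.001, -1.0]]
ft_force: [-0.6, -0.3, -1.8]
grip_width: 0.433
grasp_force: 24.0
```

In the tool's units: 0.5 cm / 50 = 0.01.

arm_command(
  motion=[
    [0,0,0.01,0,0,0,3.0],
    [0,0,0.01,0,0,0,3.0],
    [0,0,0.01,0,0,0,3.0],
  ],
)

```text
time_s: 12.1
tcp_pos: [0.5528, 0.0338, 0.2393]
tcp_rot: [[-0.992, 0.122, -0.001], [0.122, 0.992, 0.0], [0.001, -0.0, -1.0]]
ft_force: [0.7, -0.4, -2.0]
grip_width: 0.438
grasp_force: 24.0
```

Run:
```python
from h import *
s=read_state(); print(s["time_s"],s["tcp_pos"],s["grip_width"],s["grasp_force"],s["ft_force"])
c=cal("wrist"); im=snapshot("wrist"); save("w4",im)
d=regions_of("wrist","plate")[0]; m=d["region"]; ys,xs=np.nonzero(m); print(xs.min(),xs.max(),ys.min(),ys.max())
P=np.array([ray("w",(x,y),.014,c)[:2] for x,y in zip(xs,ys)],np.float32); print(cv2.minEnclosingCircle(P))
```

```text
12.1 [0.55281072 0.03380434 0.23930047] 0.43759348993848923 23.999806344509125 [ 0.66612871 -0.38091208 -2.04707829]
428 559 61 194
((0.5251214504241943, 0.29647234082221985), 0.08061262220144272)
```

View pics/w4.png

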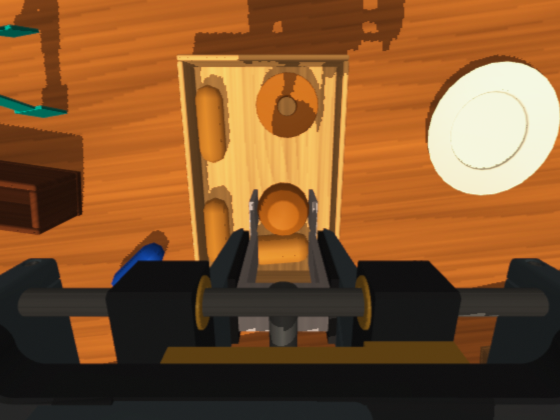

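The roll is held in the jaws at (284,210), well above the bin, and the plate measures at (0.525, 0.297). Carrying it over.

In the tool's units: 16 cm / 50 = 0.32, 14 cm / 50 = 0.28.

arm_command(
  motion=[
    [0,0.008,0,0,0,0,3.0],
    [-0.002,0.024,0.004,0,0,0,3.0],
    [-0.006,0.048,0.008,0,0,0,3.0],
    [-0.01,0.08,0.012,0,0,0,3.0],
    [-0.014,0.12,0.016,0,0,0,3.0],
    [-0.018,0.16,0.02,0,0,0,3.0],
    [-0.022,0.2,0.02,0,0,0,3.0],
    [-0.026,0.24,0.02,0,0,0,3.0],
    [-0.03,0.28,0.02,0,0,0,3.0],
    [-0.034,0.32,0.02,0,0,0,3.0],
  ],
)

```text
time_s: 13.2
tcp_pos: [0.5356, 0.1961, 0.2502]
tcp_rot: [[-0.993, 0.121, 0.0], [0.121, 0.993, 0.001], [-0.0, 0.001, -1.0]]
ft_force: [-0.1, -0.5, -1.1]
grip_width: 0.436
grasp_force: 24.0
```

In the tool's units: 10.3 cm / 50 = 0.206, -1.1 cm / 50 = -0.022.

arm_command(
  motion=[
    [-0.004,0.04,0,0,0,0,3.0],
    [-0.008,0.08,0,0,0,0,3.0],
    [-0.012,0.12,0,0,0,0,3.0],
    [-0.016,0.152,0,0,0,0,3.0],
    [-0.02,0.18,0,0,0,0,3.0],
    [-0.022,0.198,0,0,0,0,3.0],
    [-0.022,0.206,0,0,0,0,3.0],
    [-0.022,0.206,0,0,0,0,3.0],
    [-0.022,0.206,0,0,0,0,3.0],
    [-0.022,0.206,0,0,0,0,3.0],
  ],
)

```text
time_s: 14.2
tcp_pos: [0.5254, 0.2961, 0.25]
tcp_rot: [[-0.992, 0.123, 0.0], [0.123, 0.992, -0.0], [-0.0, -0.0, -1.0]]
ft_force: [0.3, 0.4, -1.4]
grip_width: 0.438
grasp_force: 24.0
```

arm_command(
  motion=[
    [0,0,0,0,0,0,3.0],
    [0,0,0,0,0,0,3.0],
    [0,0,0,0,0,0,3.0],
    [0,0,0,0,0,0,3.0],
    [0,0,0,0,0,0,3.0],
  ],
)

```text
time_s: 14.7
tcp_pos: [0.5252, 0.2968, 0.25]
tcp_rot: [[-0.992, 0.123, 0.0], [0.123, 0.992, 0.0], [-0.0, 0.0, -1.0]]
ft_force: [-0.4, 1.0, -1.4]
grip_width: 0.433
grasp_force: 24.0
```

Run:
```python
from h import *
s=read_state(); print(s["time_s"],s["tcp_pos"],s["grip_width"],s["grasp_force"],s["ft_force"])
save("w5",np.hstack([cv2.resize(snapshot(n),(400,300)) for n in ("wrist","scene")]))
```

```text
14.7 [0.52521565 0.29679488 0.2499862 ] 0.4327765999985925 23.999811708927155 [-0.39135407  0.95227508 -1.36468843]
```

View pics/w5.png

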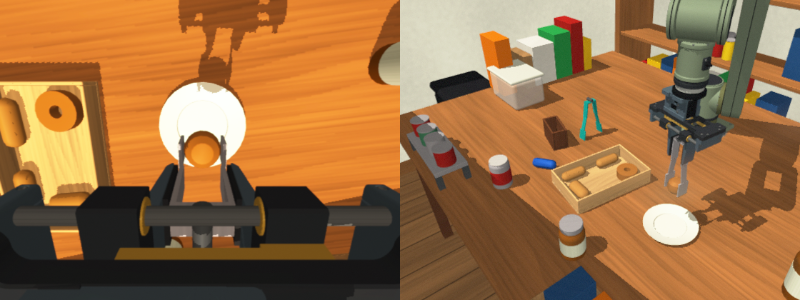

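The left half shows the roll still in the jaws at (203,150), over the plate. In the right half the tongs hang above the plate and the other breads are still in the bin. Handing in.

```bash
python3 -c "from station import *; print(close_job())"
```

```text
the job is handed in; nothing more can be done
None
```

I handed the job in with the round roll held still in the squeezed tongs over the middle of the plate, its underside about 14 cm above the table; no verdict came back.

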